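Start the dosing pump from its guarded keypad

TASK

Start the dosing pump on the lab bench: press the square key, then the round key, then the long bar key, each fully down and one at a time, letting each spring back up before the next, sliding the clear splash guard out of the way as needed. Never press the plus-shaped drain key, and finish with the guard slid so that it fully covers that key. Do not shift or tip the bottles, the beaker or the canister.

Things in the scene. Friction and masses are not known exactly. Their poses are not given: they have to be found in the camera images.
- console: orange low pump controller fixed on the bench, 130 mm deep (its x) x 320 mm long (its y) x 60 mm high, flat grey keypad on top; black knobs on its front (-x) face are dummies. Origin: centre of its underside; x points away from the front, y along its length. Four white keys stand in one row along its y at y = -99, -33, +33 and +99 mm (x = 0), in any order
- guard (a joint): position of the clear splash guard, which slides along the console's y over the keypad: 0 = stop at the -y end (guard centre at console y = -66 mm, over the two -y keys), 0.132 = stop at the +y end (centre at +66 mm, over the two +y keys); stays where it is left, moves with about 2 N
- guard_mid (a point): middle of the top edge of the guard's push rib, 114 mm above the bench; axes as the console's. The guard is a clear plate 114 mm (x) x 126 mm (y), 4 mm thick, top face 84 mm above the bench (30 mm below this point), bridging the keys; the upright steel rib on its middle is 64 mm along x, 10 mm thick along y and 30 mm high
- square_top (a point): centre of the top of the square, 36 x 36 mm white key; top 74 mm above the bench when up, axes as the console's; black surround 63 mm high
- square_key (a joint): travel of the square key: 0 up, 0.008 fully down (m); springs back, about 4 N to push fully down
- round_top (a point): centre of the top of the round, 40 mm across white key; top 74 mm above the bench when up, axes as the console's; black surround 63 mm high
- round_key (a joint): travel of the round key: 0 up, 0.008 fully down (m); springs back, about 4 N to push fully down
- bar_top (a point): centre of the top of the long bar, 64 mm along console x and 22 mm along console y white key; top 74 mm above the bench when up, axes as the console's; black surround 63 mm high
- bar_key (a joint): travel of the bar key: 0 up, 0.008 fully down (m); springs back, about 4 N to push fully down
- cross_top (a point): centre of the top of the plus-shaped (drain key), 42 x 42 mm with arms 14 mm wide white key; top 74 mm above the bench when up, axes as the console's; black surround 63 mm high
- cross_key (a joint): travel of the cross key: 0 up, 0.008 fully down (m); springs back, about 4 N to push fully down
- bottle_a: clear glass bottle with blue cap, 86 mm across, 180 mm high, upright; origin: centre of its underside (bystander, stands near the console)
- bottle_b: second bottle like bottle_a (bystander)
- beaker: open white plastic beaker, 104 mm across, 140 mm high; origin: centre of its underside (bystander)
- canister: white canister, 56 mm across, 85 mm high; origin: centre of its underside (bystander)

How it is judged:
By the outcome, as a careful person would: the job done as asked, in the order asked, and still so for the second after the job is handed in, with the robot touching nothing.
It also fails if it takes over 64 s, if anything falls off the work surface, if the arm or the gripper's body presses on something with over 40 N, if the wrist force passes 120 N, or if a joint passes its speed limit or range.

ROBOT

A 7-joint arm with a two-finger parallel gripper is mounted at the origin on the work surface. World frame = base frame: x ahead of the robot, y to its left, z up, the work surface at z = 0. Lengths are in m, angles in rad, forces in N, time in s.
With the tool pointing down it reaches from about 0.4 to 0.875 m from the base axis. Payload 6.5 kg.
Tool frame: the origin (TCP) lies at the very end of the fingers, on their centre line; the grasp point (between the pads) lies bot.hold_point_z behind it (bot.hold_point_z is the distance from the TCP to the grasp point, in m); z points along the fingers, x is the direction in which the jaws open and shut, and the axes are right-handed (so a half turn about z gives the same grasp; the last joint's range is limited). The gripper opens to 85 mm and grips with 20 to 120 N. Pads are 22 mm wide; open, the fingers measure 114 mm over their backs; the gripper's body (76 mm by 85 mm) begins 54 mm behind the grasp point. The pads swing forward as they close: fully open they stand 13 mm farther back than shut.
Start: joints at [-1.402, 0.536, -0.004, 1.538, 0.003, 1.067, -0.071], TCP at [0.151, 0.632, 0.231] pointing down, gripper open.
Joint ranges: [-2.7, 2.7], [-0.37, 2.16], [-1.27, 1.26], [0.24, 2.4], [-1.31, 4.45], [0.19, 1.91], [-2.76, 2.76]. Speed limits (rad/s): [2.39, 2.39, 3.14, 3.14, 3.14, 3.14, 3.14].

INTERFACE

Orientations are given as a unit quaternion [x, y, z, w].
In Python, from bench import bot gives the robot as it stands. Calls block until the motion is done:
- bot.goto(position, orientation): joint-space move of the TCP to a pose.
- bot.move_straight(position, attitude=None, rate=0.15): straight line of the TCP; attitude=None keeps the orientation; rate is the mean speed in m/s.
- bot.goto_joints(angles): joint-space move.
- bot.grip(opening, force=None): opening from 0.0 (shut) to 1.0 (fully open); force is the grip in N (None keeps the last); returns when the fingers have stopped.
- bot.pause(seconds).
- bot.inverse_kinematics(position, orientation): joint angles nearest the present ones, or None.
- bot.state(): the state.
- bot.grab_frame(name): name is "side" or "top" or "wrist"; returns a dict with "color" (480x640x3 uint8, blue, green, red), "mtx" (3x3 intrinsics, pixels), "T" (4x4, takes a point from camera to world coordinates); the wrist camera has in their place "hand_eye" (4x4, takes a point from camera to tool coordinates, whose origin is the TCP and whose axes are the tool frame's). Camera axes: x right, y down, z forward; pixel columns grow to the right and rows downward; lengths in m; the calibration is good to about 2 mm. A picture is of the moment at which its call begins: read the wrist's pose just before it. There is no depth.
A pose or a line that the arm cannot do raises bot.PlanningError and nothing moves.
- bot.hand_in(): hands the job in, once; it reports no verdict.
The state is a dict: "time_s": time; "qpos": joint angles; "joint_vel": joint speeds; "tau": joint torques, N m; "eef_pos": TCP position; "eef_rot": TCP orientation; "force": force on the tool from outside, world axes, zero at the start; "moment": the same for the moment, N m; "grip_width": opening from 0.0 (shut) to 1.0 (fully open).
Only numpy, scipy, OpenCV 4.12 (cv2) and the standard library are available. Lean on these libraries where they do the work, as an engineer would, in place of code of your own. Each camera call takes 0.05 s, during which the arm holds its last target. There are 200 camera calls.

## Working session

There is one attempt and no reset: what is moved stays moved. The work goes in short steps, each a Python script; the robot and the scene stay as the last script left them, time stands still between calls to the robot, and variables do not carry over. Pictures are saved under pics/ and viewed, on a budget of 10 in all, crops included, one or two more only if the job needs it, and the job is handed in when it is done.

```bash
mkdir -p pics
python3 - <<'E'
from bench import bot
import cv2,numpy as np
for n in("top","side"):
    f=bot.grab_frame(n); cv2.imwrite(f"pics/{n}0.png",f["color"]); print(n,f["mtx"].tolist(),np.round(f["T"],4).tolist())
s=bot.state();print(s["time_s"],s["eef_pos"],s["eef_rot"],s["grip_width"],bot.hold_point_z)
E
```

```text
top [[535.254658946724, 0.0, 315.25252603976924], [0.0, 535.254658946724, 238.44748130247686], [0.0, 0.0, 1.0]] [[0.0165, -0.9867, 0.162, 0.3947], [-0.9995, -0.0119, 0.0295, 0.0312], [-0.0272, -0.1624, -0.9863, 1.1823], [0.0, 0.0, 0.0, 1.0]]
side [[510.35276328326603, 0.0, 321.3533662749118], [0.0, 510.35276328326603, 237.3310145798147], [0.0, 0.0, 1.0]] [[-0.8917, -0.2921, 0.3458, 0.2314], [-0.4524, 0.6024, -0.6576, 0.7344], [-0.0162, -0.7428, -0.6694, 0.7718], [0.0, 0.0, 0.0, 1.0]]
0.1 [0.1510636  0.63161617 0.23050495] [ 7.85038040e-01  6.19447066e-01 -5.91230009e-04  5.08463083e-04] 0.9997705155911824 0.0187
```

View pics/top0.png

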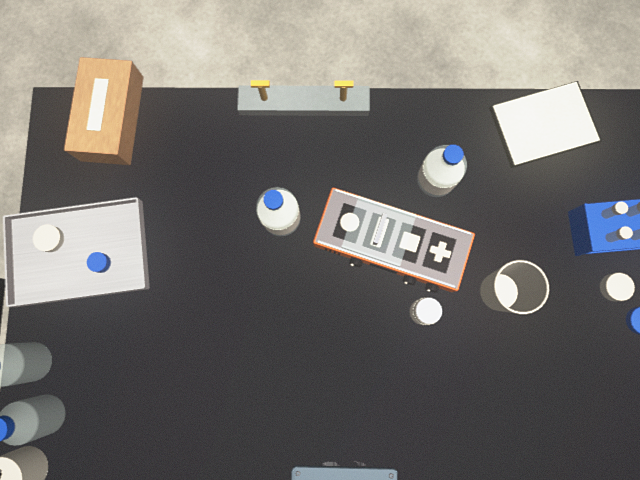

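View pics/side0.png

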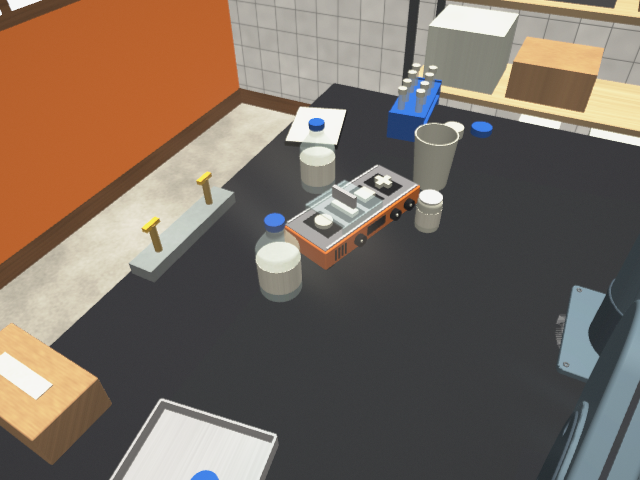

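The top view shows the keys, from +y (left) to -y: round (349,222), bar (380,231), square (410,241) and cross (440,251). The knobs are on the lower (-x) side and the guard sits around mid-travel. Next I'll measure the key blobs.

```bash
cat > h.py <<'E'
import cv2,numpy as np
from bench import bot
def ray(f,uv,z,T=None):
    T=f["T"] if T is None else T
    d=T[:3,:3]@np.linalg.solve(f["mtx"],[uv[0],uv[1],1.]); o=T[:3,3]
    return o+d*(z-o[2])/d[2]
def blobs(img,roi,lo,amin):
    x0,y0,x1,y1=roi; h=cv2.cvtColor(img[y0:y1,x0:x1],cv2.COLOR_BGR2HSV)
    m=cv2.inRange(h,(0,0,lo),(179,40,255))
    n,_,st,c=cv2.connectedComponentsWithStats(m)
    return [(c[i]+[x0,y0],st[i].tolist()) for i in range(1,n) if st[i,4]>amin]
E
python3 - <<'E'
from h import *
f=bot.grab_frame("top");im=f["color"]
for lo in (205,225,240):
    for c,s in blobs(im,(325,195,465,280),lo,40): print(lo,c.round(1),s[2:],ray(f,c,.074).round(4)[:2])
h=cv2.cvtColor(im,cv2.COLOR_BGR2HSV);m=cv2.inRange(h,(4,120,80),(18,255,255));m[:180]=0;m[300:]=0;m[:,:305]=0;m[:,485:]=0
print(cv2.minAreaRect(cv2.findNonZero(m)))
for n,uv in dict(a=(273,200),b=(453,155),beak=(522,287),can=(427,311)).items(): print(n,ray(f,uv,dict(a=.18,b=.18,beak=.14,can=.085)[n]).round(3))
cv2.imwrite("pics/crop1.png",cv2.resize(im[180:300,305:485],None,fx=4.4,fy=4.4,interpolation=cv2.INTER_CUBIC))
E
```

```text
205 [382.3 233.7] [140, 85, 2238] [ 0.5885 -0.076 ]
205 [349.5 221.7] [19, 19, 274] [ 0.6134 -0.0073]
205 [409.3 241.4] [21, 20, 291] [ 0.5729 -0.1322]
205 [440.1 251.3] [21, 21, 237] [ 0.5528 -0.1955]
225 [405.8 212.3] [115, 38, 241] [ 0.6349 -0.1256]
225 [379.4 237.7] [72, 56, 1131] [ 0.5801 -0.07  ]
225 [349.5 221.7] [18, 18, 265] [ 0.6135 -0.0071]
225 [409.4 241.4] [21, 20, 282] [ 0.5729 -0.1322]
225 [440.1 251.4] [21, 20, 233] [ 0.5527 -0.1955]
225 [379.8 261.7] [111, 37, 226] [ 0.5295 -0.0707]
240 [406.  212.3] [115, 37, 218] [ 0.6349 -0.126 ]
240 [349.5 221.6] [18, 18, 258] [ 0.6135 -0.0072]
240 [382.5 232.6] [12, 28, 90] [ 0.5909 -0.0765]
240 [409.5 241.5] [20, 20, 271] [ 0.5727 -0.1326]
240 [440.  251.4] [21, 20, 220] [ 0.5527 -0.1954]
240 [380.3 261.9] [111, 37, 202] [ 0.5289 -0.0717]
240 [371.9 255.6] [58, 19, 62] [ 0.5421 -0.0541]
((393.6148986816406, 239.52279663085938), (153.09776306152344, 63.215797424316406), 17.938894271850586)
a [0.633 0.144 0.18 ]
b [ 0.726 -0.203  0.18 ]
beak [ 0.476 -0.337  0.14 ]
can [ 0.429 -0.164  0.085]
```

View pics/crop1.png

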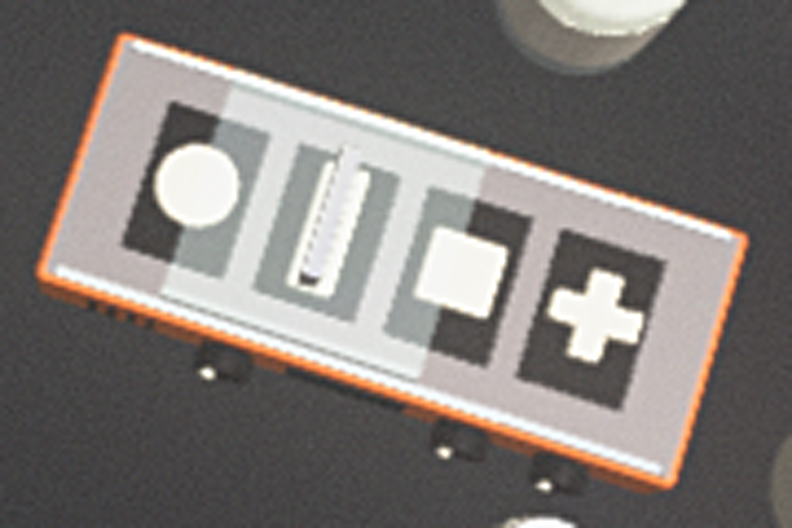

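```bash
cat >> h.py <<'E'
from scipy.spatial.transform import Rotation as R
O=np.array([.5830,-.1014]); Y=np.array([.3068,.9518]); X=np.array([Y[1],-Y[0]])
def P(x,y,z): return np.r_[O+X*x+Y*y,z]
def quat(s):
    tx=s*np.r_[X,0]; tz=np.array([0,0,-1.]); return R.from_matrix(np.c_[tx,np.cross(tz,tx),tz]).as_quat()
def F(): return np.array(bot.state()["force"])
def snap(name,cam="top"):
    f=bot.grab_frame(cam); c=f["color"]; cv2.imwrite(f"pics/{name}.png",c); return f
def press(y,x=0.):
    bot.move_straight(P(x,y,.13)); bot.move_straight(P(x,y,.080)); f0=F()
    z=.072; 
    while z>.0635:
        bot.move_straight(P(x,y,z),rate=.03); bot.pause(.1); fz=F()[2]-f0[2]
        print("z",round(z,4),round(bot.state()["eef_pos"][2],4),"fz",fz.round(2))
        if fz>9: break
        z-=.001
    bot.pause(.2); snap(f"press{y}","side"); bot.move_straight(P(x,y,.080),rate=.06); bot.pause(.3); print("after",F()-f0)
    bot.move_straight(P(x,y,.13))
def push(y0,y1,z=.095):
    "push along y with the tip from y0 toward y1, stop on contact with end stop"
    bot.move_straight(P(0,y0,.13)); bot.move_straight(P(0,y0,z)); f0=F(); s=np.sign(y1-y0)
    print("down",f0.round(2)); y=y0
    while (y1-y)*s>0:
        y+=s*.003; bot.move_straight(P(0,y,z),rate=.05); f=-(F()-f0)[:2]@Y*s
        print(round(y*1000,1),f.round(1),end="; ")
        if f>7: break
    bot.move_straight(P(0,y-s*.006,z)); bot.move_straight(P(0,y-s*.006,.13)); print(); return y
E
python3 - <<'E'
from h import *
bot.grip(0.0)
p=bot.state()["eef_pos"]; bot.move_straight([p[0],p[1],.32])
for s in(1,-1): print(s,bot.inverse_kinematics(P(0,0,.3),quat(s)))
q=quat(min((1,-1),key=lambda s:abs(bot.inverse_kinematics(P(0,0,.3),quat(s))[6])))
bot.goto(P(0,-.002,.3),q)
bot.move_straight(P(0,-.002,.16))
s=bot.state();print(s["time_s"],s["eef_pos"],P(0,-.002,.16),s["grip_width"],s["force"])
snap("above","side")
E
```

```text
1 [-0.58608701  0.52730059  0.98939282  1.66069577 -0.46612208  1.21020764
  0.1983939 ]
-1 [ 0.82097621  0.59157653 -1.07211039  1.57842276  0.53413544  1.29424394
  2.50048031]
5.7333 [ 0.5829886  -0.10362143  0.16088134] [ 0.5823864 -0.1033036  0.16     ] -0.002795325218015312 [-0.17631391 -0.67089289  0.83111187]
```

View pics/above.png

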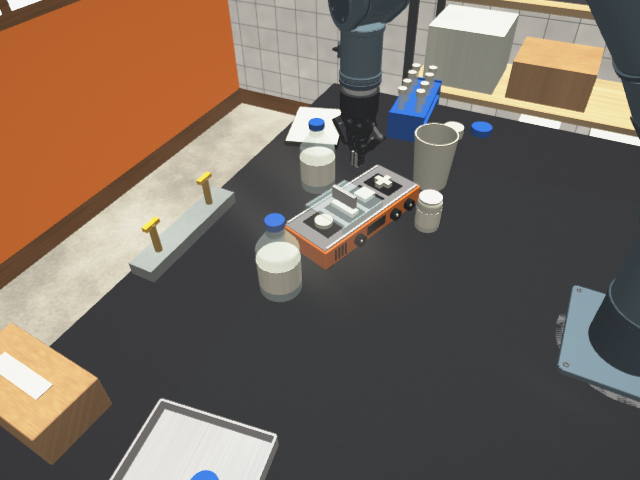

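The tool is above the console, with the tip at about (358,165) in the side view. The bottles have not moved. I'll check the tip's projection, then push the guard toward +y.

Run:
```python
from h import *
f=bot.grab_frame("side");p=np.linalg.inv(f["T"])@np.r_[bot.state()["eef_pos"],1];q=f["mtx"]@p[:3];print("proj",q[:2]/q[2])
y=push(-.002,.060)
print(y,bot.state()["time_s"]); bot.move_straight(P(0,-.033,.13)); snap("g1","side")
```

```text
proj [356.92770317 164.7375573 ]
down [ 1.12 -0.63  0.43]
1.0 0.2; 4.0 0.4; 7.0 -0.1; 10.0 -0.9; 13.0 -0.8; 16.0 0.2; 19.0 0.3; 22.0 -0.8; 25.0 -0.3; 28.0 0.7; 31.0 0.5; 34.0 0.3; 37.0 -0.0; 40.0 -0.9; 43.0 -0.1; 46.0 0.4; 49.0 -0.5; 52.0 2.1; 55.0 8.5; 
0.055000000000000014 11.95
```

View pics/g1.png

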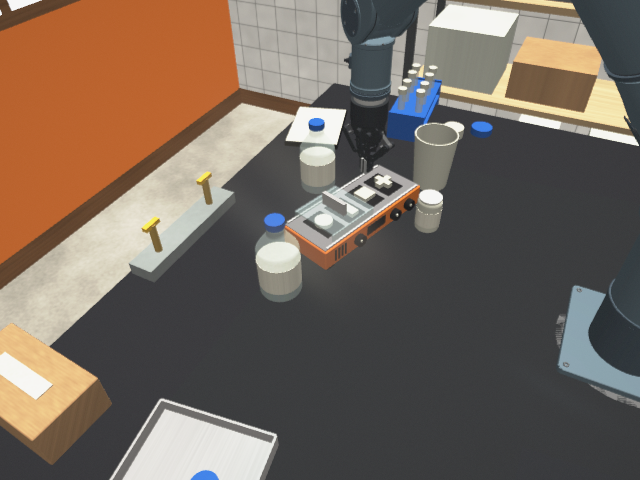

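The guard is at the +y stop and the square key at (365,193) is clear. I'll press the square key now.

Run:
```python
from h import *
press(-.033); print(bot.state()["time_s"])
a=cv2.imread("pics/press-0.033.png")[130:280,270:470]; b=snap("after_sq","side")["color"][130:280,270:470]
cv2.imwrite("pics/sq.png",cv2.resize(np.hstack([a,b]),None,fx=2,fy=2))
```

```text
z 0.072 0.0723 fz 0.97
z 0.071 0.0711 fz 1.83
z 0.07 0.0701 fz 2.26
z 0.069 0.069 fz 2.36
z 0.068 0.068 fz 2.66
z 0.067 0.0671 fz 3.17
z 0.066 0.0662 fz 5.0
z 0.065 0.0659 fz 12.94
after [ 0.57690836 -1.22692958 -0.09729436]
17.8333
```

View pics/sq.png

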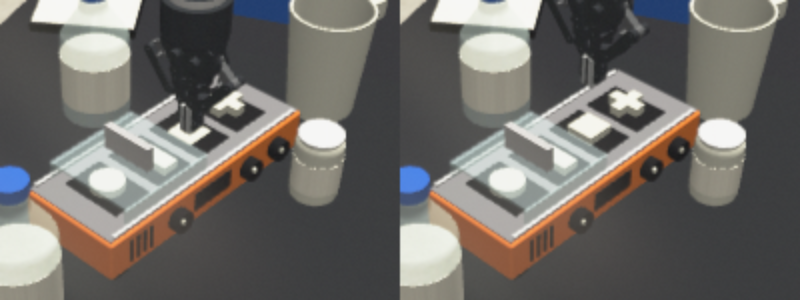

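The square key bottomed out (13 N at z = 0.0659) and sprang back. Next is the guard to the -y stop.

Run:
```python
from h import *
y=push(.092,-.062); print(y,bot.state()["time_s"]); bot.move_straight(P(0,.033,.13))
a=snap("g2","side")["color"][130:280,270:470]; cv2.imwrite("pics/g2c.png",cv2.resize(a,None,fx=3,fy=3))
```

```text
down [ 0.25 -0.45  0.07]
89.0 0.5; 86.0 0.2; 83.0 -0.1; 80.0 1.5; 77.0 0.6; 74.0 1.1; 71.0 -0.0; 68.0 -0.2; 65.0 0.5; 62.0 1.6; 59.0 0.6; 56.0 0.5; 53.0 0.4; 50.0 0.8; 47.0 1.0; 44.0 0.6; 41.0 1.5; 38.0 0.4; 35.0 0.7; 32.0 1.1; 29.0 0.8; 26.0 0.2; 23.0 0.5; 20.0 1.0; 17.0 0.6; 14.0 1.0; 11.0 0.7; 8.0 0.1; 5.0 0.2; 2.0 1.1; -1.0 0.5; -4.0 0.9; -7.0 1.1; -10.0 0.4; -13.0 0.5; -16.0 1.1; -19.0 1.0; -22.0 0.3; -25.0 0.6; -28.0 0.5; -31.0 0.9; -34.0 0.3; -37.0 1.1; -40.0 1.2; -43.0 0.9; -46.0 0.5; -49.0 5.1; -52.0 11.2; 
-0.05200000000000006 31.8833
```

View pics/g2c.png

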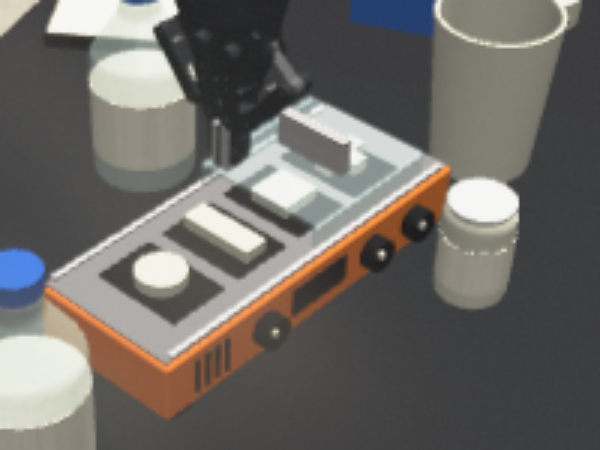

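The guard is at the -y stop and covers the square and cross keys. The round key (crop 160,272) and the bar (225,233) are clear.

Run:
```python
from h import *
press(.099); print(bot.state()["time_s"])
press(.033); print(bot.state()["time_s"])
bot.move_straight(P(0,.033,.26)); f=snap("end_side","side")
a=[cv2.imread(f"pics/press{y}.png")[130:280,270:470] for y in(.099,.033)]+[f["color"][130:280,270:470]]
cv2.imwrite("pics/fin.png",cv2.resize(np.hstack(a),None,fx=1.33,fy=1.33)); print(bot.state()["time_s"])
```

```text
z 0.072 0.0724 fz 0.95
z 0.071 0.0711 fz 1.31
z 0.07 0.0701 fz 1.81
z 0.069 0.0691 fz 1.58
z 0.068 0.0681 fz 2.83
z 0.067 0.0671 fz 2.95
z 0.066 0.0661 fz 3.56
z 0.065 0.0659 fz 10.95
after [ 1.08628624  0.02322713 -1.43797558]
38.0833
z 0.072 0.0723 fz 1.21
z 0.071 0.0711 fz 1.66
z 0.07 0.07 fz 2.59
z 0.069 0.0691 fz 2.59
z 0.068 0.068 fz 3.78
z 0.067 0.067 fz 3.81
z 0.066 0.0661 fz 5.62
z 0.065 0.0659 fz 12.2
after [ 0.0874852  -0.01796287  1.68472894]
43.5583
44.625
```

View pics/fin.png

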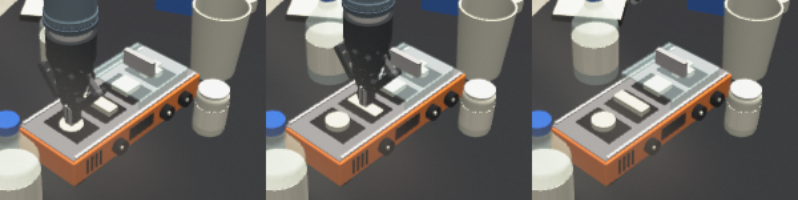

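Both keys bottomed out and came back up. The guard still covers the cross key, and the bystanders have not moved.

```bash
python3 -c "
from h import *
f=cv2.imread('pics/side0.png');g=cv2.imread('pics/end_side.png')
for n,(x,y) in dict(a=(250,210),can=(412,188),beaker_low=(440,160)).items():
    print(n,cv2.absdiff(f[y:y+30,x:x+25],g[y:y+30,x:x+25]).mean())
bot.hand_in()"
```

```text
a 0.7542222222222222
can 0.5533333333333333
beaker_low 0.8613333333333333
the job is handed in; nothing more can be done
```

The pump keys were pressed in order (square, round, bar) and the job is handed in at about 45 s on the robot's clock, against the 64 s limit.

- **Guard:** I pushed it to the +y stop to free the square key. I then pushed it to the -y stop before pressing the round and bar keys. The last picture shows it covering the cross (drain) key.
- **Keys:** Each key hit a firm stop at z ≈ 0.0659, which matches the full 8 mm of travel, with 11–13 N on the tool. The force fell back to about zero within noise (at most 1.7 N) as I lifted off each time, and the pictures show each key back up. The drain key was never touched.
- **Bystanders:** Comparing the first and last side pictures around bottle_a, the canister and the beaker gave only noise. I checked bottle_b only by eye in the side views, and it looked unmoved.

No check failed or disagreed with another.

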